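Prise open the lacquered inlay box

TASK

Open the black lacquer box with the dark red lid for inlay work: its fresh lacquer must not be handled, so touch the box with the palette knife only. Slide the knife's blade into the notch under the brass lip in the middle of the lid's edge, lever the lid up off its catch and swing it back past upright, where it stays by itself. Then lay the knife back level across both bars of its wooden rest, as it lay before, and leave the bottle, bowl and polishing block undisturbed.

Things in the scene. Friction and masses are not known exactly. Their poses are not given: they have to be found in the camera images.
- box: black lacquered wooden box with dark red lid, fixed: 160 mm front to back (x), 200 mm wide (y), 80 mm high without the lid, walls 10 mm. Origin: centre of its underside. x points from its front (with the notch; it faces the robot's right, -y, within about 0.5 rad) to its hinged back, z up. Inner floor at z = 30 mm, dividers and shell pieces up to 56 mm. As a solid it includes the lid.
- notch (a point): middle of the front edge, top face, of the brass strike plate (box frame -96, 0, 73 mm): 60 mm wide, 16 mm out from the front wall. It is floor and fulcrum of a 60 mm wide, 7 mm high slot through the front rim; the slot's roof is the shut lid (underside at 80 mm). Behind the wall it opens into the hollow box: a blade can go in 60 mm beyond this point along box x.
- box_hinge (a point): middle of the lid's hinge line, on the back edge of the box at the height of the closed lid's underside (box frame 80, 0, 80 mm). The lid turns about the box's y axis.
- lid_lip (a point): middle of the brass lift lip, on the lid's underside 168 mm from the hinge line (8 mm out from the lid's front edge); moves with the lid. Lip 50 mm wide, its foremost 5 mm curl upward; from above the strike plate below shows 3 mm beyond it.
- lid (a joint): lid angle: 0 shut, 1.57 upright, stop at 1.85 rad. Dark red lid 160 x 200 x 14 mm, about 0.35 kg. A sprung ball catch holds it shut for the first 0.04 rad: a blade tip pushing up 40 mm behind the front face needs about 13 N to pass it, then about 6 N. The stiff hinge keeps the lid wherever it is left.
- knife: stiff palette knife, 200 mm long, 0.12 kg. Ochre handle x -50 to 50, 22 mm wide (y), 18 mm high (z 0 to 18 mm); steel blade x 50 to 150, 24 mm wide, 2.4 mm thick, centred at z = 9 mm. Origin: centre of the handle's underside; x points to the blade's tip. Balances 13 mm ahead of the origin. Starts on the rest, its handle across both bars.
- knife_tip (a point): middle of the blade's rounded tip (knife frame 150, 0, 9 mm)
- rest: dark wooden tool rest, fixed: base 100 mm (x) by 120 mm (y), 6 mm thick; two bars 10 mm thick along y at x = -36 and 36 mm, tops at z = 24 mm, with 9 mm horns on their ends (96 mm free between). Origin: centre of its underside. The knife's handle lies along its x; between the bars the fingers have 62 mm of room.
- bottle: bystander: red lacquered bottle, 64 mm wide, 102 mm tall, loose. Origin: centre of its underside
- bowl: bystander: brown bowl, 110 mm wide, 45 mm tall, loose. Origin: centre of its underside
- stone: bystander: dark grey polishing block, 75 x 40 x 26 mm, loose. Origin: centre of its underside
Not all that is in view belongs to the job. What is meant by the knife is not green, and is the smaller of those in its own colour.

How it is judged:
On the way, in this order (a step that is already met when the one before it is completed fails the run):
1. the lid is levered up off its catch (more than 0.10 rad) by the knife, its blade in through the notch (value of joint lid above 0.1 rad and contact force between knife and box above 0.5 N and x of knife_tip in the frame of box above -0.08 m and y of knife_tip in the frame of box between -0.03 and 0.03 m), for 0.1 s.
2. the lid is swung back past upright (more than 1.6 rad) (value of joint lid above 1.6 rad), for 0.1 s.
At the end, for the whole second after the job is handed in: The lid stands still, open past upright (over 1.6 rad). The knife, released and still, lies level (within 0.1 rad) and right way up on both bars of the rest, its handle's centre within 25 mm of the rest's centre along x and 42 mm along y, its length within 0.45 rad of the rest's x (value of joint lid above 1.6 rad and velocity of joint lid between -0.05 and 0.05 rad/s and x of knife in the frame of rest between -0.025 and 0.025 m and y of knife in the frame of rest between -0.042 and 0.042 m and z of knife in the frame of rest between 0.02 and 0.028 m and angle between knife's own z axis and vertical below 0.1 rad and angle between the x axis of knife and the x axis of rest, either way round below 0.45 rad and linear speed of knife below 0.02 m/s); the robot touches nothing.
It fails at once if the arm or gripper touches the box or its lid (over 1 N) (contact force between any of the fingers, the arm and box above 1 N).
It fails at once if the bottle is shifted more than 30 mm or tipped (distance of bottle from where it was at the start of the episode above 0.03 m or angle between bottle's own z axis and vertical above 0.3 rad).
It fails at once if the bowl or the polishing block is shifted more than 30 mm (distance of any of bowl, stone from where it was at the start of the episode above 0.03 m).
It also fails if it takes over 58 s, if anything falls off the work surface, if the arm or the gripper's body presses on something with over 40 N, if the wrist force passes 120 N, or if a joint passes its speed limit or range.

ROBOT

A 6-joint arm with a two-finger parallel gripper is mounted at the origin on the work surface. World frame = base frame: x ahead of the robot, y to its left, z up, the work surface at z = 0. Lengths are in m, angles in rad, forces in N, time in s.
With the tool pointing down it reaches from about 0.375 to 0.9 m from the base axis. Payload 3.1 kg.
Tool frame: the origin (TCP) lies on the centre line of the jaws, within the pads' length; the fingertips stand 19 mm ahead of it and the grasp point (between the pads) is the TCP; z points along the fingers, y is the line along which they close (so a half turn about z gives the same grasp; the last joint's range is limited). The gripper opens to 85 mm and grips with 20 to 120 N. Pads are 22 mm wide; open, the fingers measure 114 mm over their backs; the gripper's body (76 mm by 85 mm) begins 54 mm behind the grasp point. The pads swing forward as they close: fully open they stand 13 mm farther back than shut.
Start: joints at [0.976, 0.527, 1.433, -0, 1.181, -0.178], TCP at [0.253, 0.571, 0.25] pointing down, gripper open.
Joint ranges: [-3.08, 3.08], [-0.75, 2.2], [0.22, 2.44], [-1.43, 4.57], [0, 2.65], [-2.85, 2.85]. Speed limits (rad/s): [2.79, 2.79, 3.14, 3.14, 3.14, 3.14].

INTERFACE

Orientations are given as a unit quaternion [x, y, z, w].
In Python, from station import manip, cams, sign_off gives the robot as it stands.
- The arm moves only by the tool carry_out, never from a script. Its argument "targets" is a list that holds one entry, the list of rows, each a list of 7 numbers: the shift along the tool's x, y, z in cm, then the turn, a rotation vector about the tool's x, y, z in degrees, then the finger opening in cm, from 0 to 8.54. A call has 1 to 12 rows; each row is the pose to reach, as a shift and turn from the pose commanded when the call began, along the tool's axes at that moment; what a row does not reach only later rows make up. A row lasts 1/12 s, in which the tool goes at most 41.7 mm and 7.16 degrees, less where a joint would pass 70% of its speed; a pose out of reach is approached as far as the arm can. A call with a gripper value outside its range is refused whole. The fingers move at their own pace and stop on an object; "force" is the grip in N (left out, the last holds). Time passes only in rows, so rows that repeat a pose let the fingers close. It gives the time, the measured TCP pose, the force, the opening and the grip force at its end, in the units of the state.
- manip.sense(): the state, without advancing time (a new reading comes with each control period).
- cams.snapshot(name): name is "scene" or "top" or "wrist"; returns the picture (384x512x3 uint8, red, green, blue); there is no depth.
- cams.camera_info(name): a dict with "K" (3x3 intrinsics, pixels), "T" (4x4, takes a point from camera to world coordinates). Camera axes: x right, y down, z forward; pixel columns grow to the right and rows downward; lengths in m; the calibration is good to about 2 mm. A picture is of the moment at which its call begins: read the wrist's pose just before it. camera_info takes no time and is no camera call; for the wrist camera it gives the pose at the moment of the call.
- sign_off(): hands the job in; it is judged then, once.
The state is a dict: "t": time; "q": joint angles; "qd": joint speeds; "tau": joint torques, N m; "tcp_pos": TCP position; "tool_rot": TCP orientation; "force": force on the tool from outside, world axes, zero at the start; "ft_torque": the same for the moment, N m; "finger_gap": opening from 0.0 (shut) to 1.0 (fully open); "gripper_force": force on a finger pad.
Only numpy, scipy, OpenCV 4.12 (cv2) and the standard library are available. Lean on these libraries where they do the work, as an engineer would, in place of code of your own. Each camera call takes 0.05 s, during which the arm holds its last target. There are 200 camera calls.

## Working session

There is one attempt and no reset: what is moved stays moved. The work goes in short steps, Python scripts to look and compute and a tool call to move; the robot and the scene stay as the last step left them, time stands still between calls to the robot, and variables do not carry over. Pictures are saved under pics/ and viewed, at most 10 in all, crops included, and the job is handed in when it is done.

Besides the shell and the picture viewer there is one more tool, called after "Emit:" as name(argument=value, ...) on one line, values as JSON. carry_out: Moves the arm, as the interface text tells. Its arguments: {"type":"object","properties":{"targets":{"type":"array"},"force":{"type":"number"}},"required":["targets"]}

```bash
mkdir -p pics; ls; python3 - <<'E'
from station import manip,cams
import cv2,numpy as np
for n in("scene","top"):
    im=cams.snapshot(n);np.save(f"pics/{n}.npy",im);cv2.imwrite(f"pics/{n}0.png",im[...,::-1])
    i=cams.camera_info(n);print(n,np.round(i["K"],1).tolist(),np.round(i["T"],3).tolist())
print(manip.sense())
E
```

```text
pics
scene [[467.8, 0.0, 256.6], [0.0, 467.8, 194.5], [0.0, 0.0, 1.0]] [[0.459, 0.619, -0.637, 1.473], [0.888, -0.322, 0.328, -0.556], [-0.002, -0.716, -0.698, 1.173], [0.0, 0.0, 0.0, 1.0]]
top [[426.3, 0.0, 251.8], [0.0, 426.3, 191.4], [0.0, 0.0, 1.0]] [[-0.087, -0.974, 0.21, 0.152], [-0.996, 0.085, -0.02, -0.025], [0.002, -0.211, -0.977, 1.545], [0.0, 0.0, 0.0, 1.0]]
{'t': 0.1, 'q': array([ 9.75522952e-01,  5.28394725e-01,  1.43378142e+00,  3.51991522e-06,
        1.18141171e+00, -1.78510040e-01]), 'qd': array([-1.05677382e-03, -2.03589728e-04, -2.40570891e-03,  5.79825147e-05,
       -1.71598966e-03,  1.87130053e-03]), 'tau': array([-2.11288284e-04, -4.43305886e+01, -1.78584981e+01, -2.22112876e-04,
        3.88432323e-03, -1.40989761e-05]), 'tcp_pos': array([0.25263028, 0.57099611, 0.24941591]), 'tool_rot': array([ 2.06877400e-01,  9.78366366e-01, -9.23249173e-04, -3.77913209e-04]), 'force': array([0.43291637, 0.05997812, 0.09780255]), 'ft_torque': array([-0.03775385, -0.01196454,  0.02022372]), 'gripper_force': 0.0, 'finger_gap': 0.9999539403210626}
```

View pics/scene0.png

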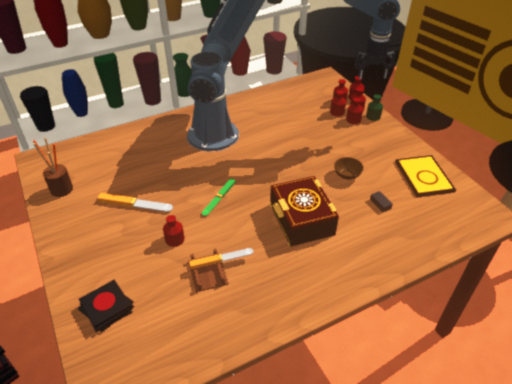

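View pics/top0.png

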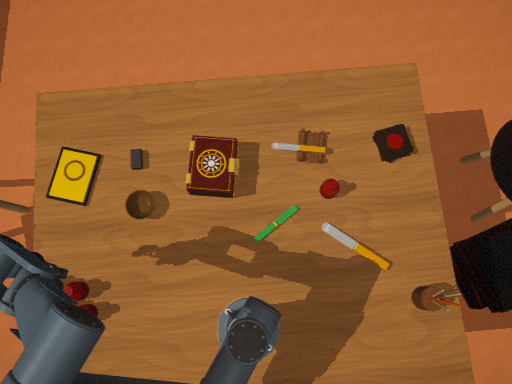

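The top view shows the box at about (213,166), its lip side to the right. The knife lies on the rest at (300,147) with its blade pointing at the box. The bottle is at (330,188), the bowl at (140,205) and the stone at (137,159). I'll zoom in next.

```bash
python3 - <<'E'
import cv2,numpy as np
a=np.load("pics/top.npy")[120:215,170:350,::-1]; b=np.load("pics/scene.npy")[165:300,150:350,::-1]
a=cv2.resize(a,None,fx=4.2,fy=4.2,interpolation=cv2.INTER_CUBIC);b=cv2.resize(b,None,fx=4,fy=4,interpolation=cv2.INTER_CUBIC)
cv2.imwrite("pics/topc.png",a);cv2.imwrite("pics/scenec.png",b)
E
```

```text
(no output)
```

View pics/topc.png

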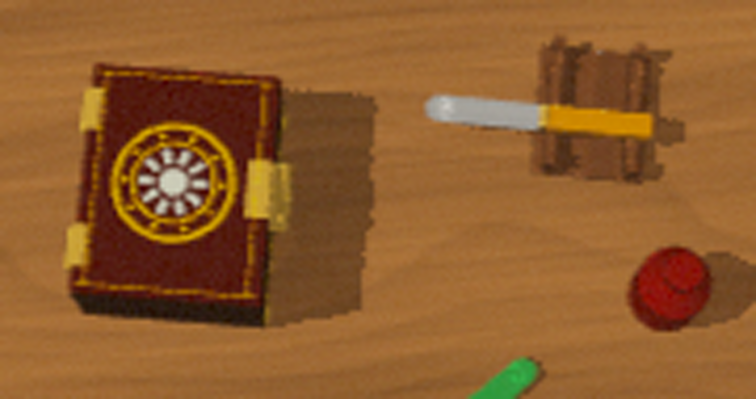

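View pics/scenec.png

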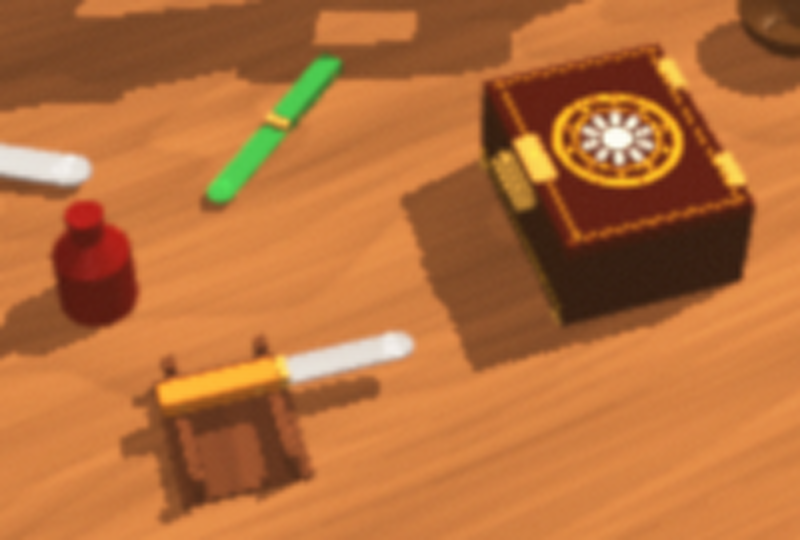

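The crops show the lid corners in both views. The lip and strike plate are at top crop (265-290,190). The knife handle spans (545-655,121), with the blade tip at (427,106), pointing to the box. Next I measure these.

```bash
cat > h.py <<'E'
import numpy as np,cv2
from scipy.spatial.transform import Rotation as R
from station import manip,cams
def ray(n,uv,info=None):
    i=info or cams.camera_info(n);K,T=np.array(i["K"]),np.array(i["T"])
    d=(T[:3,:3]@np.linalg.inv(K)@np.c_[np.atleast_2d(uv),np.ones(len(np.atleast_2d(uv)))].T).T
    return T[:3,3],d/np.linalg.norm(d,axis=1)[:,None]
def onz(n,uv,z,info=None):
    o,d=ray(n,uv,info);return o+d*((z-o[2])/d[:,2])[:,None]
def proj(n,P,info=None):
    i=info or cams.camera_info(n);T=np.linalg.inv(i["T"]);c=(T[:3,:3]@np.atleast_2d(P).T+T[:3,3:])
    p=np.array(i["K"])@c;return (p[:2]/p[2]).T
def poly(m,eps=.02):
    c=max(cv2.findContours(m.astype(np.uint8),0,1)[0],key=cv2.contourArea);return c
E
python3 - <<'E'
from h import *
c=np.array([[97,65],[280,78],[268,298],[72,296]])/4.2+[170,120]-.4
s=np.array([[660,47],[487,82],[575,242],[750,203]])/4+[150,165]-.4   # far-right.. order by world later
P=onz("top",c,.094);S=onz("scene",s,.094)
print(P.round(4));print(S.round(4));print("ctr",P.mean(0),S.mean(0))
for n,z in(("top",.024+.018),("scene",.042)):
    im=np.load(f"pics/{n}.npy").astype(int);r,g,b=im[...,0],im[...,1],im[...,2]
    x0,x1,y0,y1=(265,335,130,165) if n=="top" else(185,260,240,275)
    w=np.zeros(r.shape,bool);w[y0:y1,x0:x1]=1
    h=w&(r-b>120)&(g-b>70)&(r>170); bl=w&(abs(r-b)<40)&(r>120)
    for nm,m,zz in(("handle",h,z),("blade",bl,.033)):
        u=np.argwhere(m)[:,::-1].astype(float);q=onz(n,u,zz)
        mu=q.mean(0);U=np.linalg.svd(q-mu)[2][0];t=(q-mu)@U
        print(n,nm,len(u),mu.round(4),U.round(3),np.degrees(np.arctan2(U[1],U[0])).round(1),t.min().round(3),t.max().round(3))
# rest base corners (top crop): bars
k=np.array([[553,40],[642,47],[640,178],[550,172]])/4.2+[170,120]-.4
print("rest horns",onz("top",k,.033).round(4))
for n,u in(("bottle",[[330,188]]),("bowl",[[140,205]]),("stone",[[137,159]])):print(n,onz("top",u,.05).round(3))
E
```

```text
[[ 0.6888  0.138   0.094 ]
 [ 0.6636 -0.0166  0.094 ]
 [ 0.4731  0.0086  0.094 ]
 [ 0.489   0.1705  0.094 ]]
[[ 0.5013  0.1694  0.094 ]
 [ 0.4714  0.0162  0.094 ]
 [ 0.6618 -0.0102  0.094 ]
 [ 0.6898  0.1335  0.094 ]]
ctr [0.57861401 0.07512706 0.094     ] [0.58109012 0.07720473 0.094     ]
top handle 135 [ 0.6189 -0.2891  0.042 ] [0.181 0.983 0.   ] 79.6 -0.047 0.046
top blade 157 [ 0.6376 -0.1932  0.033 ] [-0.196 -0.981 -0.   ] -101.3 -0.048 0.046
scene handle 210 [ 0.6209 -0.2931  0.042 ] [-0.176 -0.984 -0.   ] -100.1 -0.05 0.049
scene blade 168 [ 0.6379 -0.195   0.033 ] [-0.176 -0.984 -0.   ] -100.2 -0.049 0.046
rest horns [[ 0.6995 -0.2618  0.033 ]
 [ 0.686  -0.3402  0.033 ]
 [ 0.5657 -0.3236  0.033 ]
 [ 0.578  -0.2455  0.033 ]]
bottle [[ 0.462 -0.337  0.05 ]]
bowl [[0.459 0.345 0.05 ]]
stone [[0.631 0.351 0.05 ]]
```

```bash
cat >> h.py <<'E'
def frame(yaw,pitch=0):
    """tool rotation for knife heading yaw (deg), tip-up pitch (deg), tool down; knife +x = tool -x"""
    a=np.radians(yaw);kx=np.array([np.cos(a),np.sin(a),0]);ky=np.array([-kx[1],kx[0],0])
    b=R.from_matrix(np.c_[-kx,ky,[0,0,-1.]])
    return R.from_rotvec(-ky*np.radians(pitch))*b
def delta(p,rot,s=None):
    s=s or manip.sense();r0=R.from_quat(s["tool_rot"])
    print("t",round(s["t"],2),"shift cm",(r0.inv().apply(np.array(p)-s["tcp_pos"])*100).round(2),"turn",np.degrees((r0.inv()*rot).as_rotvec()).round(2))
E
python3 - <<'E'
from h import *
r=frame(81);print(r.as_matrix().round(2)); 
delta([.57,0,.33],r); delta([.57,0,.33],r*R.from_rotvec([0,0,np.pi]))
E
```

```text
[[-0.16 -0.99  0.  ]
 [-0.99  0.16  0.  ]
 [-0.    0.   -1.  ]]
t 0.1 shift cm [-52.13 -39.38  -8.  ] turn [-6.0000e-02 -1.2000e-01 -1.0488e+02]
t 0.1 shift cm [-52.13 -39.38  -8.  ] turn [-1.100e-01  6.000e-02  7.512e+01]
```

```bash
sed -i 's/b=R.from_matrix(np.c_\[-kx,ky,/b=R.from_matrix(np.c_[kx,-ky,/; s/knife +x = tool -x/knife +x = tool +x/' h.py; grep -n from_matrix h.py
```

```text
18:    b=R.from_matrix(np.c_[kx,-ky,[0,0,-1.]])
```

Emit:
carry_out(targets=[[[-4, -3, -0.6, 0, 0, 6, 8.5], [-8, -6, -1.2, 0, 0, 12, 8.5], [-11, -8.5, -1.8, 0, 0, 18, 8.5], [-14, -11, -2.4, 0, 0, 24, 8.5], [-17, -13, -3, 0, 0, 30, 8.5], [-20, -15, -3.5, 0, 0, 36, 8.5], [-23.5, -17.5, -4, 0, 0, 42, 8.5], [-26.5, -20, -4.5, 0, 0, 48, 8.5], [-29.5, -22.5, -5, 0, 0, 54, 8.5], [-32.5, -25, -5.5, 0, 0, 60, 8.5], [-35.5, -27, -6, 0, 0, 66, 8.5], [-38, -29, -6.5, 0, 0, 72, 8.5]]])

```text
t: 1.1
tcp_pos: [0.484, 0.1502, 0.3154]
tool_rot: [0.745, 0.668, -0.0, 0.0]
force: [-0.3, 0.7, 0.2]
finger_gap: 0.996
gripper_force: 0.0
```

```bash
python3 - <<'E'
from h import *
delta([.57,0,.33],frame(81))
E
```

```text
t 1.1 shift cm [-14.    10.19  -1.46] turn [0.01 0.01 2.75]
```

Emit:
carry_out(targets=[[[-3, 2.2, -0.5, 0, 0, 2.75, 8.5], [-6, 4.4, -1, 0, 0, 2.75, 8.5], [-9, 6.5, -1.5, 0, 0, 2.75, 8.5], [-12, 8.5, -1.5, 0, 0, 2.75, 8.5], [-14, 10.2, -1.5, 0, 0, 2.75, 8.5], [-14, 10.2, -1.5, 0, 0, 2.75, 8.5], [-14, 10.2, -1.5, 0, 0, 2.75, 8.5]]])

```text
t: 1.68
tcp_pos: [0.5704, 0.0014, 0.3295]
tool_rot: [0.759, 0.651, -0.0, -0.001]
force: [-0.2, 0.4, 0.5]
finger_gap: 0.999
gripper_force: 0.0
```

```bash
python3 - <<'E'
from h import *
i=cams.camera_info("wrist");im=cams.snapshot("wrist")
np.save("pics/w1.npy",im);np.savez("pics/w1i.npz",**i);cv2.imwrite("pics/w1.png",im[...,::-1]);print(np.round(i["T"],3).tolist(),np.round(i["K"],1).tolist())
print(proj("wrist",[[.567,0,.094],[.556,-.02,.076],[.646,-.143,.033]],i))
E
```

```text
[[0.988, -0.147, -0.042, 0.58], [-0.153, -0.952, -0.265, 0.068], [-0.001, 0.268, -0.963, 0.454], [0.0, 0.0, 0.0, 1.0]] [[339.7, 0.0, 255.0], [0.0, 339.7, 191.4], [0.0, 0.0, 1.0]]
[[252.67815656 163.80068663]
 [246.00955208 179.27144971]
 [327.12109475 249.42669728]]
```

View pics/w1.png

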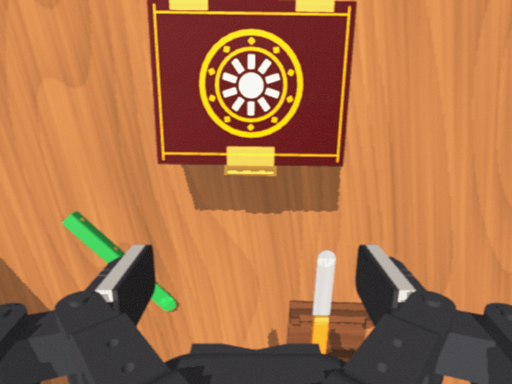

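The wrist view shows the lid's front corners at (158,163) and (342,165), the lip centred on (250,157), and the plate's front edge at row 175. The blade tip is at (326,254).

```bash
python3 - <<'E'
from h import *
im=np.load("pics/w1.npy").astype(int);i=dict(np.load("pics/w1i.npz"));r,g,b=im[...,0],im[...,1],im[...,2]
def line(pts):
    v=cv2.fitLine(np.float32(pts),cv2.DIST_HUBER,0,.01,.01).ravel();return v
# lid = dark pixels red (r<130,g<60) : left/right edge per row, bottom per column
lid=(r>50)&(r<150)&(g<50)&(b<60)
L=[];Rr=[]
for v in range(20,150,4):
    u=np.where(lid[v,130:380])[0]+130; L.append((u.min()-.5,v));Rr.append((u.max()+.5,v))
Bq=[]
for u in list(range(170,222,3))+list(range(282,335,3)):
    v=np.where(lid[140:172,u])[0]+140; Bq.append((u,v.max()+.5))
for nm,pts in(("L",L),("R",Rr),("F",Bq)):
    W=onz("wrist",pts,.094,i);l=line(W[:,:2]);print(nm,l.round(4),"ang",np.degrees(np.arctan2(l[1],l[0])).round(2),W[0].round(4),W[-1].round(4))
wh=(r>150)&(abs(r-b)<60)&(g>140);wh[:60]=0;wh[110:]=0;wh[:,:220]=0;wh[:,285:]=0
print("orn",onz("wrist",np.argwhere(wh)[:,::-1].mean(0),.095,i).round(4))
ye=(r>120)&(g>90)&(b<130)&(r-b>60);ye[:145]=0;ye[180:]=0;ye[:,:215]=0;ye[:,285:]=0
for v in range(145,180):
    u=np.where(ye[v])[0]
    if len(u):print(v,u.min(),u.max(),im[v,250],end="; ")
print()
for px,z in(([250.5,175.5],.073),([250.5,168],.08)):print(onz("wrist",px,z,i).round(4))
# knife
w=np.zeros(r.shape,bool);w[245:352,305:345]=1
h=w&(r-b>120)&(g-b>70)&(r>180)&(g>120);bl=w&(abs(r-b)<40)&(r>120)
for nm,m,z in(("h",h,.042),("b",bl,.034)):
    m[:,:]&=True;u=np.argwhere(m)[:,::-1];q=onz("wrist",u,z,i)[:,:2];l=line(q);t=(q-l[2:])@l[:2];print(nm,len(u),q.mean(0).round(4),np.degrees(np.arctan2(l[1],l[0])).round(2),(l[2:]+l[:2]*t.max()).round(4),(l[2:]+l[:2]*t.min()).round(4))
E
```

```text
L [0.1659 0.9861 0.4801 0.0954] ang 80.45 [0.4903 0.1546 0.094 ] [0.4696 0.0323 0.094 ]
R [0.1637 0.9865 0.6761 0.0708] ang 80.58 [0.6851 0.1244 0.094 ] [0.6651 0.0021 0.094 ]
F [ 0.9855 -0.1695  0.5895 -0.0044] ang -9.76 [0.4793 0.015  0.094 ] [ 0.6523 -0.0151  0.094 ]
orn [[0.5776 0.0807 0.095 ]]
146 227 272 [193 128  58]; 147 226 274 [249 211  86]; 148 226 274 [248 224  93]; 149 226 274 [246 222  95]; 150 226 274 [246 220  87]; 151 226 274 [246 220  93]; 152 215 274 [246 222  94]; 153 215 284 [247 234  82]; 154 215 284 [247 243  72]; 155 215 284 [247 238  83]; 156 226 284 [247 225  91]; 157 226 274 [246 218  90]; 158 226 274 [246 218  90]; 159 226 274 [246 221  93]; 160 226 274 [246 221  90]; 161 226 274 [246 220  90]; 162 226 274 [246 218  91]; 163 226 274 [246 218  91]; 164 226 274 [246 219  93]; 165 223 274 [244 201  87]; 166 215 277 [218 162  69]; 167 216 281 [199 145  63]; 168 215 279 [194 144  65]; 169 215 279 [191 141  62]; 170 215 281 [219 167  75]; 171 215 279 [247 221  89]; 172 216 279 [249 237  99]; 173 215 279 [248 222  93]; 174 215 280 [206 153  64]; 175 215 279 [168 119  57]; 176 215 281 [148  98  56]; 177 215 281 [139  91  55]; 178 215 281 [140  90  55]; 179 215 281 [141  91  54]; 
[[ 0.5616 -0.0171  0.073 ]]
[[ 0.5633 -0.007   0.08  ]]
h 497 [ 0.6226 -0.2637] 85.74 [ 0.6245 -0.2378] [ 0.62   -0.2975]
b 1088 [ 0.6359 -0.1931] 79.34 [ 0.6453 -0.1432] [ 0.6268 -0.2416]
```

```bash
python3 - <<'E'
from h import *
delta([.6206,-.2792,.14],frame(79.7));delta([.6206,-.2792,.033],frame(79.7))
E
```

```text
t 1.73 shift cm [-27.1    9.34  18.92] turn [-0.13 -0.03  1.6 ]
t 1.73 shift cm [-27.11   9.37  29.62] turn [-0.13 -0.03  1.6 ]
```

Emit:
carry_out(targets=[[[-3, 1, 1.5, 0, 0, 1.6, 7], [-6, 2, 3, 0, 0, 1.6, 7], [-9, 3, 5, 0, 0, 1.6, 7], [-12, 4, 7, 0, 0, 1.6, 7], [-15, 5, 9, 0, 0, 1.6, 7], [-18, 6, 11, 0, 0, 1.6, 7], [-21, 7, 13, 0, 0, 1.6, 7], [-24, 8.3, 15, 0, 0, 1.6, 7], [-26, 9.2, 17, 0, 0, 1.6, 7], [-27.1, 9.35, 18.9, 0, 0, 1.6, 7], [-27.1, 9.35, 18.9, 0, 0, 1.6, 7], [-27.1, 9.35, 18.9, 0, 0, 1.6, 7]]])

```text
t: 2.73
tcp_pos: [0.6209, -0.2773, 0.14]
tool_rot: [0.767, 0.641, -0.0, -0.002]
force: [0.0, 0.6, -0.1]
finger_gap: 0.82
gripper_force: 0.0
```

```bash
python3 - <<'E'
from h import *
i=cams.camera_info("wrist");im=cams.snapshot("wrist")
np.save("pics/w2.npy",im);np.savez("pics/w2i.npz",**i);cv2.imwrite("pics/w2.png",im[...,::-1])
delta([.6206,-.2792,.033],frame(79.7))
E
```

```text
t 2.78 shift cm [-0.23 -0.06 10.85] turn [-0.08 -0.07  0.14]
```

View pics/w2.png

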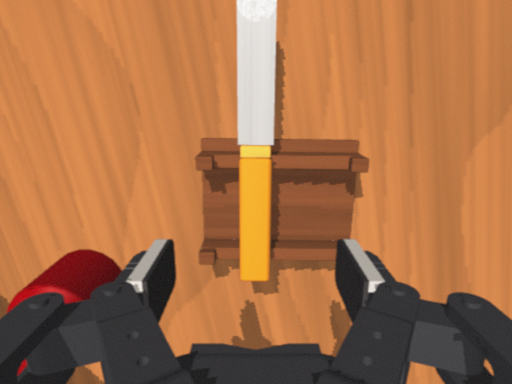

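The wrist view shows the knife centred between the fingers. The handle runs from row 146 to 280 at column 256. The bars are at rows about 160 and 245, with horns at (205,162), (360,164) and (207,255).

```bash
python3 - <<'E'
from h import *
i=dict(np.load("pics/w2i.npz"))
print("handle",onz("wrist",[[256,147]],.034,i).round(4),onz("wrist",[[255,280]],.042,i).round(4))
print("blade tip-side",onz("wrist",[[257,20]],.033,i).round(4),onz("wrist",[[256,140]],.033,i).round(4))
# horn tops z .033: front-bar outer ends and rear
H=onz("wrist",[[205,160],[360,162],[207,253]],.03,i);print("horns",H.round(4))
print("bar front/back edges",onz("wrist",[[300,155],[300,167],[300,240],[300,252]],.024,i).round(4))
E
```

```text
handle [[ 0.627  -0.2431  0.034 ]] [[ 0.6092 -0.3381  0.042 ]]
blade tip-side [[ 0.6415 -0.1654  0.033 ]] [[ 0.6278 -0.2385  0.033 ]]
horns [[ 0.5901 -0.2463  0.03  ]
 [ 0.6967 -0.2669  0.03  ]
 [ 0.5762 -0.3161  0.03  ]]
bar front/back edges [[ 0.6567 -0.2556  0.024 ]
 [ 0.6554 -0.2643  0.024 ]
 [ 0.6473 -0.3206  0.024 ]
 [ 0.6458 -0.3306  0.024 ]]
```

Emit:
carry_out(targets=[[[0.15, 0, 3, 0, 0, 0, 7], [0.15, 0, 6, 0, 0, 0, 7], [0.15, 0, 8.5, 0, 0, 0, 7], [0.15, 0, 10, 0, 0, 0, 7], [0.15, 0, 10.7, 0, 0, 0, 7], [0.15, 0, 10.7, 0, 0, 0, 7], [0.15, 0, 10.7, 0, 0, 0, 7]]])

```text
t: 3.37
tcp_pos: [0.6232, -0.2775, 0.0358]
tool_rot: [0.767, 0.642, 0.0, 0.001]
force: [0.4, 0.0, 0.4]
finger_gap: 0.818
gripper_force: 0.0
```

Emit:
carry_out(targets=[[[0, 0, 0, 0, 0, 0, 4], [0, 0, 0, 0, 0, 0, 3], [0, 0, 0, 0, 0, 0, 2], [0, 0, 0, 0, 0, 0, 1], [0, 0, 0, 0, 0, 0, 0], [0, 0, 0, 0, 0, 0, 0], [0, 0, 0, 0, 0, 0, 0], [0, 0, 0, 0, 0, 0, 0], [0, 0, 0, 0, 0, 0, 0], [0, 0, 0, 0, 0, 0, 0]]], force=120)

```text
t: 4.2
tcp_pos: [0.6227, -0.2781, 0.0357]
tool_rot: [0.767, 0.641, 0.0, 0.001]
force: [-1.0, 0.2, 6.0]
finger_gap: 0.236
gripper_force: 117.9
```

```bash
cat >> h.py <<'E'
C=np.array([.5774,.0790,0]);YB=80.4;GX=.1365;GZ=.0027
AX=np.array([np.cos(np.radians(YB)),np.sin(np.radians(YB)),0]);BY=np.array([-AX[1],AX[0],0])
def tiptarget(bx,bz,pitch=0,by=0,yaw=YB):
    """TCP pose that puts the knife tip at box (bx,by,bz) m, pitch deg tip-up"""
    r=frame(yaw,pitch);tip=C+AX*bx+BY*by+[0,0,bz];return tip-r.apply([GX,0,GZ]),r
def tipnow(s=None):
    s=s or manip.sense();r=R.from_quat(s["tool_rot"]);t=s["tcp_pos"]+r.apply([GX,0,GZ])-C
    k=r.apply([1,0,0]);return "tip box mm %s pitch %.1f yaw %.1f F %s"%(np.round(np.array([t@AX,t@BY,t[2]])*1000,1),np.degrees(np.arcsin(k[2])),np.degrees(np.arctan2(k[1],k[0])),np.round(s["force"],1))
E
python3 - <<'E'
from h import *
s=manip.sense();print(tipnow(s));delta(*tiptarget(-.125,.1),s);delta(*tiptarget(-.125,.0765),s)
E
```

```text
tip box mm [-208.1 -105.7   33. ] pitch -0.0 yaw 79.8 F [-1.   0.2  6. ]
t 4.2 shift cm [  8.19 -10.5   -6.72] turn [ 0.08  0.04 -0.64]
t 4.2 shift cm [  8.19 -10.5   -4.37] turn [ 0.08  0.04 -0.64]
```

Emit:
carry_out(targets=[[[0, 0, -2, 0, 0, 0, 0], [0, 0, -4.5, 0, 0, 0, 0], [0, 0, -6.7, 0, 0, 0, 0], [1.5, -2, -6.7, 0, 0, -0.6, 0], [3, -4, -6.7, 0, 0, -0.6, 0], [4.5, -6, -6.7, 0, 0, -0.6, 0], [6, -8, -6.7, 0, 0, -0.6, 0], [7.5, -10, -6.7, 0, 0, -0.6, 0], [8.2, -10.5, -5.5, 0, 0, -0.6, 0], [8.2, -10.5, -4.4, 0, 0, -0.6, 0], [8.2, -10.5, -4.4, 0, 0, -0.6, 0], [8.2, -10.5, -4.4, 0, 0, -0.6, 0]]])

```text
t: 5.2
tcp_pos: [0.5341, -0.1792, 0.0776]
tool_rot: [0.764, 0.645, -0.0, 0.0]
force: [0.7, 0.0, -1.0]
finger_gap: 0.231
gripper_force: 117.6
```

```bash
python3 - <<'E'
from h import *
print(tipnow())
i=cams.camera_info("wrist");im=cams.snapshot("wrist")
np.savez("pics/w3i.npz",**i);np.save("pics/w3.npy",im)
t=cams.snapshot("scene");np.save("pics/s3.npy",t)
a=cv2.resize(im[0:300,100:420,::-1],(533,500));b=cv2.resize(t[165:265,190:320,::-1],None,fx=3,fy=3,interpolation=cv2.INTER_CUBIC)
cv2.imwrite("pics/w3.png",im[...,::-1]);cv2.imwrite("pics/s3.png",cv2.resize(t[150:280,180:350,::-1],None,fx=4,fy=4,interpolation=cv2.INTER_CUBIC))
c=np.zeros((560,800,3),np.uint8);c[:384,:512]=im[...,::-1];c[384:,:0]=0
d=cv2.resize(t[170:260,200:330,::-1],(286,198),interpolation=cv2.INTER_CUBIC);c[:198,514:]=d;cv2.imwrite("pics/c3.png",c)
s=manip.sense();r=R.from_quat(s["tool_rot"]);tip=s["tcp_pos"]+r.apply([GX,0,GZ])
print(proj("wrist",tip,i),proj("scene",tip),proj("wrist",C+AX*-.096+[0,0,.073],i),proj("scene",C+AX*-.096+[0,0,.073]))
E
```

```text
tip box mm [-125.3   -0.4   74.9] pitch -0.0 yaw 80.4 F [ 0.7  0.  -1. ]
[[ 258.55589604 -135.95288593]] [[267.38548069 211.34473943]] [[ 254.63130967 -255.13308015]] [[275.8756812 209.624984 ]]
```

View pics/w3.png

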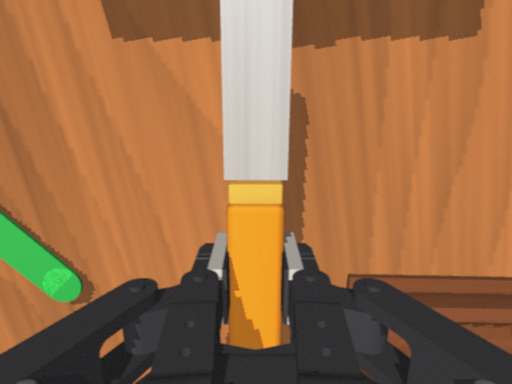

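View pics/s3.png

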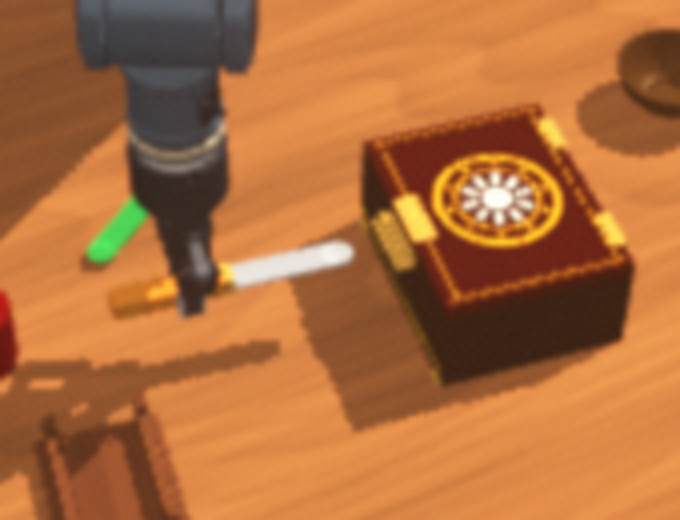

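The wrist and scene views show the blade straight and level in front of the lip. The tip is at crop (352,250) and the plate edge at (385,245), about 1 px from prediction. The tip needs to rise about 2 mm before inserting.

```bash
python3 - <<'E'
from h import *
s=manip.sense();print(tipnow(s));delta(*tiptarget(-.125,.0768),s);delta(*tiptarget(-.08,.0768),s)
E
```

```text
tip box mm [-125.7   -1.2   75.6] pitch -0.0 yaw 80.3 F [-0.6  0.4 -1.9]
t 5.3 shift cm [ 0.06 -0.1  -0.11] turn [ 0.1   0.04 -0.07]
t 5.3 shift cm [ 4.56 -0.1  -0.12] turn [ 0.1   0.04 -0.07]
```

Emit:
carry_out(targets=[[[0, -0.1, -0.1, 0, 0, 0, 0], [0, -0.1, -0.1, 0, 0, 0, 0], [0.7, -0.1, -0.1, 0, 0, 0, 0], [1.4, -0.1, -0.1, 0, 0, 0, 0], [2.1, -0.1, -0.1, 0, 0, 0, 0], [2.8, -0.1, -0.1, 0, 0, 0, 0], [3.4, -0.1, -0.1, 0, 0, 0, 0], [4, -0.1, -0.1, 0, 0, 0, 0], [4.5, -0.1, -0.1, 0, 0, 0, 0], [4.5, -0.1, -0.1, 0, 0, 0, 0]]])

```text
t: 6.13
tcp_pos: [0.5399, -0.1325, 0.0793]
tool_rot: [0.764, 0.646, -0.0, -0.0]
force: [1.0, 0.3, -1.4]
finger_gap: 0.236
gripper_force: 117.6
```

```bash
python3 - <<'E'
from h import *
s=manip.sense();print(s["t"],s["ft_torque"].round(2),tipnow(s));delta(*tiptarget(-.04,.0768),s)
E
```

```text
6.1333 [ 0.02 -0.06 -0.  ] tip box mm [-78.3   1.8  76.6] pitch 0.0 yaw 80.4 F [ 1.   0.3 -1.4]
t 6.13 shift cm [ 3.83  0.17 -0.02] turn [-0.03 -0.02  0.05]
```

Emit:
carry_out(targets=[[[0.7, 0, 0, 0, 0, 0, 0], [1.4, 0.1, 0, 0, 0, 0, 0], [2.1, 0.1, 0, 0, 0, 0, 0], [2.8, 0.1, 0, 0, 0, 0, 0], [3.3, 0.1, 0, 0, 0, 0, 0], [3.6, 0.1, 0, 0, 0, 0, 0], [3.6, 0.1, 0, 0, 0, 0, 0]]])

```text
t: 6.72
tcp_pos: [0.547, -0.0976, 0.0793]
tool_rot: [0.764, 0.646, -0.0, -0.0]
force: [0.2, -0.5, -1.8]
finger_gap: 0.234
gripper_force: 117.6
```

```bash
cat >> h.py <<'E'
def plan(rows):
    """rows of (bx,bz,pitch): print tool-frame shift/turn from now"""
    s=manip.sense();print(round(s["t"],2),"gap",round(s["finger_gap"],3),"tq",s["ft_torque"].round(2),tipnow(s))
    for q in rows:print(q,end=" ");delta(*tiptarget(*q),s)
E
python3 - <<'E'
from h import *
# lever about plate edge (box -96,73); blade underside 1.2mm below centreline
rows=[]
for p in(2,4,6,8,10,12,14):
    a=np.radians(p);L=.054;rows.append((-.096+L*np.cos(a)-.0012*np.sin(a),.073+L*np.sin(a)+.0012*np.cos(a),p))
plan(rows)
E
```

```text
6.72 gap 0.234 tq [0.   0.04 0.03] tip box mm [-42.7   0.6  76.6] pitch 0.0 yaw 80.4 F [ 0.2 -0.5 -1.8]
(np.float64(-0.04207477473701183), np.float64(0.07608384181435796), 2) t 6.72 shift cm [0.07 0.06 0.53] turn [-0.02  1.99  0.03]
(np.float64(-0.042215249054462445), np.float64(0.07796392644249454), 4) t 6.72 shift cm [0.07 0.06 0.82] turn [-0.02  3.99  0.03]
(np.float64(-0.042421251806034434), np.float64(0.07983796329089521), 6) t 6.72 shift cm [0.08 0.06 1.1 ] turn [-0.02  5.99  0.03]
(np.float64(-0.04269253200910728), np.float64(0.08170366913433341), 8) t 6.72 shift cm [0.1  0.06 1.39] turn [-0.02  7.99  0.03]
(np.float64(-0.043028759150541086), np.float64(0.08355877089762888), 10) t 6.72 shift cm [0.13 0.06 1.68] turn [-0.02  9.99  0.03]
(np.float64(-0.04342952358935581), np.float64(0.08540100842503957), 12) t 6.72 shift cm [0.17 0.06 1.96] turn [-0.02 11.99  0.03]
(np.float64(-0.04389433705581579), np.float64(0.08722813723391325), 14) t 6.72 shift cm [0.22 0.06 2.25] turn [-0.02 13.99  0.03]
```

Emit:
carry_out(targets=[[[0.05, 0, 0.3, 0, 1, 0, 0], [0.05, 0, 0.55, 0, 2, 0, 0], [0.05, 0, 0.8, 0, 4, 0, 0], [0.1, 0, 1.1, 0, 6, 0, 0], [0.1, 0, 1.4, 0, 8, 0, 0], [0.15, 0, 1.7, 0, 10, 0, 0], [0.15, 0, 1.95, 0, 12, 0, 0], [0.2, 0, 2.25, 0, 14, 0, 0], [0.2, 0, 2.25, 0, 14, 0, 0]]])

```text
t: 7.47
tcp_pos: [0.5471, -0.0975, 0.0562]
tool_rot: [0.759, 0.64, 0.093, -0.079]
force: [-0.6, -0.6, -1.5]
finger_gap: 0.239
gripper_force: 117.5
```

```bash
python3 - <<'E'
from h import *
r=.124
plan([(.08-r*np.cos(t),.08+r*np.sin(t),p) for t,p in((.1,16),(.13,18),(.16,19),(.2,20),(.25,20),(.3,20),(.35,20),(.4,20))])
im=cams.snapshot("scene");cv2.imwrite("pics/s4.png",cv2.resize(im[150:280,180:350,::-1],None,fx=4,fy=4,interpolation=cv2.INTER_CUBIC))
E
```

```text
7.47 gap 0.239 tq [-0.14  0.04  0.07] tip box mm [-46.    0.1  86.7] pitch 14.0 yaw 80.3 F [-0.6 -0.6 -1.5]
(np.float64(-0.043380516494475205), np.float64(0.09237934366420669), 16) t 7.47 shift cm [ 0.4   0.04 -0.02] turn [-0.    1.97 -0.13]
(np.float64(-0.042953674820633725), np.float64(0.09607463368484216), 18) t 7.47 shift cm [0.54 0.04 0.11] turn [-0.    3.97 -0.13]
(np.float64(-0.04241618313857774), np.float64(0.09975545762016651), 19) t 7.47 shift cm [0.7  0.04 0.  ] turn [-0.    4.97 -0.13]
(np.float64(-0.04152825565231395), np.float64(0.1046349970185876), 20) t 7.47 shift cm [ 0.92  0.04 -0.21] turn [-0.    5.97 -0.13]
(np.float64(-0.04014514029211995), np.float64(0.11067809094756084), 20) t 7.47 shift cm [ 1.2   0.04 -0.77] turn [-0.    5.97 -0.13]
(np.float64(-0.038461724651575144), np.float64(0.1166445056260061), 20) t 7.47 shift cm [ 1.51  0.04 -1.3 ] turn [-0.    5.97 -0.13]
(np.float64(-0.03648221639307497), np.float64(0.12251932812447597), 20) t 7.47 shift cm [ 1.84  0.04 -1.83] turn [-0.    5.97 -0.13]
(np.float64(-0.034211563256357755), np.float64(0.12828787444627265), 20) t 7.47 shift cm [ 2.2   0.04 -2.33] turn [-0.    5.97 -0.13]
```

View pics/s4.png

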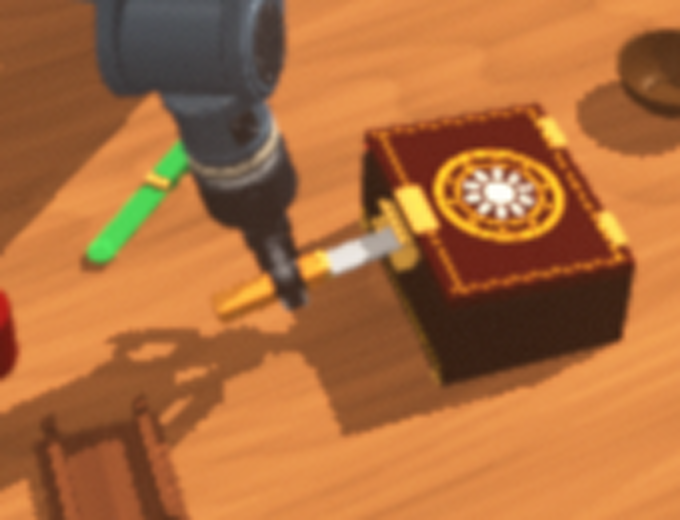

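The scene view shows the lid's front edge raised, about 4 px at its near corner, with the blade under the lip. The lid is off its catch, so I keep lifting.

Emit:
carry_out(targets=[[[0.2, 0, -0.02, 0, 1, 0, 0], [0.4, 0, -0.02, 0, 2, 0, 0], [0.55, 0, 0.1, 0, 4, 0, 0], [0.7, 0, 0, 0, 5, 0, 0], [0.9, 0, -0.2, 0, 6, 0, 0], [1.05, 0, -0.5, 0, 6, 0, 0], [1.2, 0, -0.75, 0, 6, 0, 0], [1.35, 0, -1, 0, 6, 0, 0], [1.5, 0, -1.3, 0, 6, 0, 0], [1.85, 0, -1.8, 0, 6, 0, 0], [2.2, 0, -2.3, 0, 6, 0, 0], [2.2, 0, -2.3, 0, 6, 0, 0]]])

```text
t: 8.52
tcp_pos: [0.5504, -0.0804, 0.0859]
tool_rot: [0.752, 0.636, 0.133, -0.112]
force: [0.0, -1.4, -4.4]
finger_gap: 0.231
gripper_force: 117.7
```

```bash
python3 - <<'E'
from h import *
r=.124
plan([(.08-r*np.cos(t),.08+r*np.sin(t),p) for t,p in((.5,20),(.6,20),(.7,20),(.8,20),(.9,20))])
im=cams.snapshot("scene");cv2.imwrite("pics/s5.png",cv2.resize(im[130:280,180:350,::-1],None,fx=4,fy=4,interpolation=cv2.INTER_CUBIC))
i=cams.camera_info("scene")
np.save("pics/s5.npy",im)
s=manip.sense();rr=R.from_quat(s["tool_rot"])
print("tip px crop",(proj("scene",s["tcp_pos"]+rr.apply([GX,0,GZ]))-[180,130])*4,"handle end",(proj("scene",s["tcp_pos"]+rr.apply([-.0635,0,GZ]))-[180,130])*4)
for th in(.3,.4,.5):print(th,[((proj("scene",C+AX*(.08-.16*np.cos(th))+BY*y+[0,0,.08+.16*np.sin(th)])-[180,130])*4).round().tolist() for y in(-.1,.1)])
E
```

```text
8.52 gap 0.231 tq [-0.98  0.12 -0.1 ] tip box mm [-32.5   0.2 130.1] pitch 20.0 yaw 80.4 F [ 0.  -1.4 -4.4]
(np.float64(-0.028820237674406224), np.float64(0.13944876678692117), 20) t 8.52 shift cm [ 0.66  0.01 -0.75] turn [ 0.07 -0.02  0.04]
(np.float64(-0.022341616248800114), np.float64(0.15001566670098437), 20) t 8.52 shift cm [ 1.63  0.01 -1.53] turn [ 0.07 -0.02  0.04]
(np.float64(-0.014840431223276565), np.float64(0.15988299321747368), 20) t 8.52 shift cm [ 2.67  0.01 -2.2 ] turn [ 0.07 -0.02  0.04]
(np.float64(-0.006391631959048502), np.float64(0.16895215527154084), 20) t 8.52 shift cm [ 3.78  0.02 -2.76] turn [ 0.07 -0.02  0.04]
(np.float64(0.0029203639344376198), np.float64(0.17713253679380794), 20) t 8.52 shift cm [ 4.93  0.02 -3.21] turn [ 0.07 -0.02  0.04]
tip px crop [[460.19195723 251.63476451]] handle end [[237.34533775 362.56038651]]
0.3 [[[458.0, 352.0]], [[372.0, 185.0]]]
0.4 [[[466.0, 337.0]], [[378.0, 170.0]]]
0.5 [[[476.0, 322.0]], [[387.0, 155.0]]]
```

View pics/s5.png

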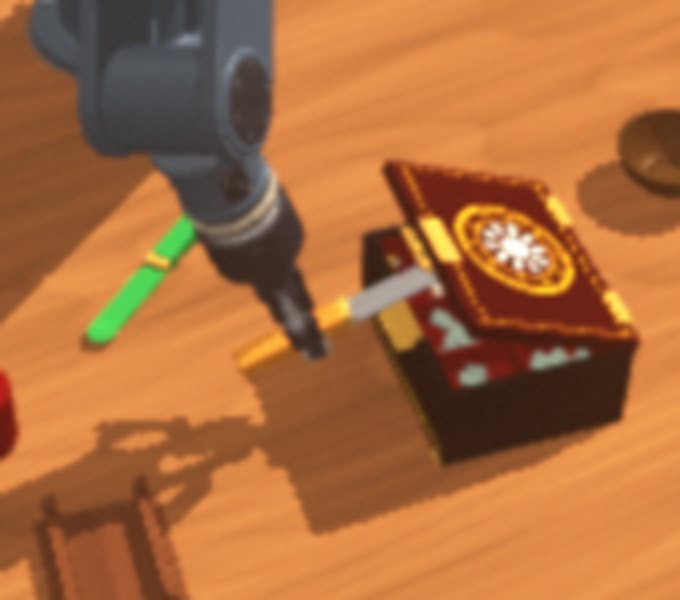

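The scene view shows the lid open about 0.4 rad, with the blade tip under it and the knife not slipped (handle end at (240,362), as predicted). The ten views are used up, so from here I work with numbers only.

Emit:
carry_out(targets=[[[0.3, 0, -0.4, 0, 0, 0, 0], [0.65, 0, -0.75, 0, 0, 0, 0], [1.15, 0, -1.15, 0, 0, 0, 0], [1.65, 0, -1.55, 0, 0, 0, 0], [2.15, 0, -1.9, 0, 0, 0, 0], [2.65, 0, -2.2, 0, 0, 0, 0], [3.2, 0, -2.5, 0, 0, 0, 0], [3.8, 0, -2.75, 0, 0, 0, 0], [4.35, 0, -3, 0, 0, 0, 0], [4.95, 0, -3.2, 0, 0, 0, 0], [4.95, 0, -3.2, 0, 0, 0, 0]]])

```text
t: 9.48
tcp_pos: [0.5561, -0.0447, 0.1325]
tool_rot: [0.752, 0.636, 0.133, -0.112]
force: [-0.1, -1.0, -3.5]
finger_gap: 0.235
gripper_force: 117.8
```

```bash
python3 - <<'E'
from h import *
r=.124
plan([(.08-r*np.cos(t),.08+r*np.sin(t),20) for t in np.arange(.95,1.8,.1)])
E
```

```text
9.48 gap 0.235 tq [-0.8   0.11 -0.06] tip box mm [  3.6   0.4 176.7] pitch 20.1 yaw 80.4 F [-0.1 -1.  -3.5]
(np.float64(0.007871296906478434), np.float64(0.18086352259388233), 20) t 9.48 shift cm [ 0.54  0.04 -0.25] turn [ 0.02 -0.05  0.03]
(np.float64(0.01830119006142586), np.float64(0.1875604799736581), 20) t 9.48 shift cm [ 1.75  0.04 -0.53] turn [ 0.02 -0.05  0.03]
(np.float64(0.02934755733036451), np.float64(0.19318272859230462), 20) t 9.48 shift cm [ 2.98  0.04 -0.67] turn [ 0.02 -0.05  0.03]
(np.float64(0.04090002706298671), np.float64(0.1976740928000927), 20) t 9.48 shift cm [ 4.22  0.04 -0.7 ] turn [ 0.02 -0.05  0.03]
(np.float64(0.052843170800462885), np.float64(0.20098969637050573), 20) t 9.48 shift cm [ 5.46  0.04 -0.6 ] turn [ 0.02 -0.05  0.03]
(np.float64(0.06505765659844659), np.float64(0.20309641088866098), 20) t 9.48 shift cm [ 6.68  0.04 -0.38] turn [ 0.02 -0.05  0.03]
(np.float64(0.07742144135241659), np.float64(0.20397318675948028), 20) t 9.48 shift cm [ 7.87  0.04 -0.04] turn [ 0.02 -0.05  0.03]
(np.float64(0.08981099021203508), np.float64(0.20361126352828593), 20) t 9.48 shift cm [9.02 0.04 0.42] turn [ 0.02 -0.05  0.03]
(np.float64(0.1021025109005371), np.float64(0.20201425741236817), 20) t 9.48 shift cm [10.12  0.04  0.99] turn [ 0.02 -0.05  0.03]
```

Emit:
carry_out(targets=[[[0.55, 0, -0.25, 0, 0, 0, 0], [1.15, 0, -0.4, 0, 0, 0, 0], [1.75, 0, -0.55, 0, 0, 0, 0], [2.4, 0, -0.6, 0, 0, 0, 0], [3, 0, -0.65, 0, 0, 0, 0], [3.6, 0, -0.7, 0, 0, 0, 0], [4.2, 0, -0.7, 0, 0, 0, 0], [4.85, 0, -0.65, 0, 0, 0, 0], [5.45, 0, -0.6, 0, 0, 0, 0], [6.1, 0, -0.5, 0, 0, 0, 0], [6.7, 0, -0.4, 0, 0, 0, 0], [6.7, 0, -0.4, 0, 0, 0, 0]]])

```text
t: 10.48
tcp_pos: [0.5664, 0.0166, 0.1587]
tool_rot: [0.752, 0.635, 0.133, -0.113]
force: [0.1, 0.1, -1.0]
finger_gap: 0.228
gripper_force: 118.0
```

```bash
python3 - <<'E'
from h import *
r=.124
plan([(.08-r*np.cos(t),.08+r*np.sin(t),20) for t in np.arange(1.5,1.85,.05)])
E
```

```text
10.48 gap 0.228 tq [-0.28  0.    0.02] tip box mm [ 65.7   0.4 203.2] pitch 20.1 yaw 80.4 F [ 0.1  0.1 -1. ]
(np.float64(0.07122858699320483), np.float64(0.20368937833890277), 20) t 10.48 shift cm [0.53 0.05 0.11] turn [-0.   -0.12 -0.01]
(np.float64(0.07742144135241653), np.float64(0.20397318675948028), 20) t 10.48 shift cm [1.13 0.05 0.3 ] turn [-0.   -0.12 -0.01]
(np.float64(0.08362074076535982), np.float64(0.20394712677714663), 20) t 10.48 shift cm [1.71 0.05 0.51] turn [-0.   -0.12 -0.01]
(np.float64(0.08981099021203504), np.float64(0.20361126352828596), 20) t 10.48 shift cm [2.28 0.05 0.76] turn [-0.   -0.12 -0.01]
(np.float64(0.09597671729264509), np.float64(0.2029664364961061), 20) t 10.48 shift cm [2.83 0.05 1.03] turn [-0.   -0.12 -0.01]
(np.float64(0.10210251090053704), np.float64(0.20201425741236817), 20) t 10.48 shift cm [3.38 0.05 1.33] turn [-0.   -0.12 -0.01]
(np.float64(0.10817305974194283), np.float64(0.2007571062288962), 20) t 10.48 shift cm [3.9  0.05 1.66] turn [-0.   -0.12 -0.01]
(np.float64(0.11417319060623964), np.float64(0.1991981251689372), 20) t 10.48 shift cm [4.41 0.05 2.01] turn [-0.   -0.12 -0.01]
```

Emit:
carry_out(targets=[[[0.5, 0, 0.1, 0, 0, 0, 0], [1.1, 0, 0.3, 0, 0, 0, 0], [1.7, 0, 0.5, 0, 0, 0, 0], [2.3, 0, 0.75, 0, 0, 0, 0], [2.8, 0, 1.05, 0, 0, 0, 0], [3.4, 0, 1.35, 0, 0, 0, 0], [3.4, 0, 1.35, 0, 0, 0, 0], [3.4, 0, 1.35, 0, 0, 0, 0]]])

```text
t: 11.15
tcp_pos: [0.5725, 0.052, 0.1572]
tool_rot: [0.752, 0.635, 0.133, -0.113]
force: [-0.1, 0.2, -1.8]
finger_gap: 0.236
gripper_force: 118.2
```

```bash
cat > lid.py <<'E'
from h import *
plan([])
for n in("scene","top"):
    im=cams.snapshot(n).astype(int);r,g,b=im[...,0],im[...,1],im[...,2]
    m=(r>45)&(r<170)&(g<55)&(b<60)&(r>2*g)
    w=np.zeros(m.shape,bool)
    w[90:245,250:370] =n=="scene"
    if n=="top":w[100:215,150:240]=1
    m&=w;nn,lab,st,ce=cv2.connectedComponentsWithStats(m.astype(np.uint8));k=1+st[1:,4].argmax()
    print(n,"red blob bbox",st[k].tolist(),"poly",cv2.approxPolyDP(poly(lab==k),3,True)[:,0].tolist())
    for th in(0.9,1.3,1.5,1.6,1.7,1.8):
        P=[C+AX*(.08-q*np.cos(th)+z*np.sin(th))+BY*y+[0,0,.08+q*np.sin(th)+z*np.cos(th)] for q,z,y in((.16,0,-.1),(.16,0,.1),(.16,.014,.1),(.16,.014,-.1),(0,0,.1),(0,0,-.1))]
        print(th,proj(n,P).round().astype(int).tolist())
E
python3 lid.py
```

```text
11.15 gap 0.236 tq [-0.24  0.01  0.03] tip box mm [101.7   0.3 201.5] pitch 20.1 yaw 80.4 F [-0.1  0.2 -1.8]
scene red blob bbox [317, 142, 40, 76, 1471] poly [[328, 142], [325, 149], [331, 154], [323, 154], [317, 172], [333, 165], [338, 170], [318, 183], [341, 217], [356, 178], [347, 164], [340, 163]]
0.9 [[313, 196], [289, 155], [292, 152], [317, 193], [314, 177], [339, 217]]
1.3 [[332, 185], [306, 145], [310, 143], [336, 183], [314, 177], [339, 217]]
1.5 [[342, 181], [315, 141], [319, 140], [346, 180], [314, 177], [339, 217]]
1.6 [[347, 180], [320, 140], [324, 140], [351, 179], [314, 177], [339, 217]]
1.7 [[351, 179], [324, 140], [328, 139], [356, 179], [314, 177], [339, 217]]
1.8 [[356, 179], [328, 140], [332, 140], [360, 179], [314, 177], [339, 217]]
top red blob bbox [171, 120, 21, 28, 381] poly [[173, 120], [171, 139], [175, 144], [190, 147], [189, 133]]
0.9 [[217, 126], [211, 184], [207, 183], [214, 125], [186, 190], [192, 136]]
1.3 [[199, 121], [192, 181], [188, 180], [195, 121], [186, 190], [192, 136]]
1.5 [[189, 120], [182, 180], [178, 179], [185, 120], [186, 190], [192, 136]]
1.6 [[184, 120], [177, 179], [173, 179], [180, 119], [186, 190], [192, 136]]
1.7 [[179, 119], [172, 179], [168, 179], [175, 119], [186, 190], [192, 136]]
1.8 [[175, 119], [167, 179], [163, 179], [171, 119], [186, 190], [192, 136]]
```

Both views put the lid at about 1.75 rad, past upright. Now I withdraw.

```bash
python3 - <<'E'
from h import *
plan([(-.03,.21,20),(-.15,.21,20),(-.15,.21,0)])
E
```

```text
11.25 gap 0.238 tq [-0.28  0.08 -0.02] tip box mm [1.011e+02 2.000e-01 2.014e+02] pitch 20.0 yaw 80.4 F [-0.3  0.4 -0.7]
(-0.03, 0.21, 20) t 11.25 shift cm [-12.02   0.03  -5.31] turn [ 0.01 -0.05 -0.04]
(-0.15, 0.21, 20) t 11.25 shift cm [-23.29   0.04  -9.42] turn [ 0.01 -0.05 -0.04]
(-0.15, 0.21, 0) t 11.25 shift cm [-22.37   0.04 -14.08] turn [  0.   -20.05  -0.04]
```

Emit:
carry_out(targets=[[[-1, 0, -0.4, 0, 0, 0, 0], [-3, 0, -1.3, 0, 0, 0, 0], [-6, 0, -2.6, 0, 0, 0, 0], [-9, 0, -4, 0, 0, 0, 0], [-12, 0, -5.3, 0, 0, 0, 0], [-15, 0, -6.4, 0, 0, 0, 0], [-18, 0, -7.5, 0, 0, 0, 0], [-21, 0, -8.5, 0, 0, 0, 0], [-22.3, 0, -10, 0, -5, 0, 0], [-22.3, 0, -12, 0, -12, 0, 0], [-22.3, 0, -14, 0, -20, 0, 0], [-22.3, 0, -14, 0, -20, 0, 0]]])

```text
t: 12.25
tcp_pos: [0.531, -0.2039, 0.2164]
tool_rot: [0.764, 0.645, 0.0, 0.005]
force: [1.1, 0.5, -1.4]
finger_gap: 0.23
gripper_force: 118.2
```

```bash
python3 - <<'E'
from h import *
plan([])
delta([.6227,-.2781,.085],frame(79.6));delta([.6227,-.2781,.0365],frame(79.6))
E
```

```text
12.25 gap 0.23 tq [ 0.1  -0.07 -0.02] tip box mm [-150.2   -1.4  212.9] pitch -0.3 yaw 80.4 F [ 1.1  0.5 -1.4]
t 12.25 shift cm [-5.71 10.19 13.24] turn [0.42 0.32 0.8 ]
t 12.25 shift cm [-5.69 10.15 18.09] turn [0.42 0.32 0.8 ]
```

Emit:
carry_out(targets=[[[-1.5, 2.5, 2, 0, 0, 0.8, 0], [-3, 5, 4.5, 0, 0, 0.8, 0], [-4.3, 7.5, 7, 0, 0, 0.8, 0], [-5.7, 10.2, 9.5, 0, 0, 0.8, 0], [-5.7, 10.2, 12, 0, 0, 0.8, 0], [-5.7, 10.2, 13.3, 0, 0, 0.8, 0], [-5.7, 10.2, 13.3, 0, 0, 0.8, 0], [-5.7, 10.2, 13.3, 0, 0, 0.8, 0]]])

```text
t: 12.92
tcp_pos: [0.6185, -0.2753, 0.078]
tool_rot: [0.769, 0.64, -0.0, -0.002]
force: [0.3, -0.1, -1.1]
finger_gap: 0.232
gripper_force: 118.2
```

```bash
python3 - <<'E'
from h import *
plan([]);s=manip.sense();delta([.6227,-.2781,.0365],frame(79.6))
# knife pitch in scene: tip and handle end
im=cams.snapshot("scene").astype(int);r,g,b=im[...,0],im[...,1],im[...,2]
bl=(abs(r-b)<45)&(r>130);bl[:225]=0;bl[290:]=0;bl[:,:200]=0;bl[:,290:]=0
u=np.argwhere(bl)[:,::-1];l=cv2.fitLine(np.float32(u),2,0,.01,.01).ravel();print(len(u),u.min(0),u.max(0),l.round(2),"slope",l[1]/l[0])
rr=R.from_quat(s["tool_rot"]);P=proj("scene",s["tcp_pos"]+rr.apply([[GX,0,GZ],[GX-.1,0,GZ]]));print(P.round(1),"slope",(P[0,1]-P[1,1])/(P[0,0]-P[1,0]))
E
```

```text
12.92 gap 0.232 tq [-0.06  0.01  0.03] tip box mm [-206.  -101.7   75.7] pitch 0.1 yaw 79.5 F [ 0.3 -0.1 -1.1]
t 12.92 shift cm [-0.21  0.48  4.15] turn [-0.24 -0.15 -0.05]
198 [207 239] [252 257] [ 9.8000e-01 -2.0000e-01  2.3524e+02  2.4446e+02] slope -0.19883622
[[253.  239.8]
 [221.2 247.3]] slope -0.23541452698182785
```

Emit:
carry_out(targets=[[[-0.1, 0.4, 1, 0, 0, 0, 0], [-0.1, 0.4, 2, 0, 0, 0, 0], [-0.1, 0.4, 3, 0, 0, 0, 0], [-0.1, 0.4, 3.7, 0, 0, 0, 0], [-0.1, 0.4, 4.1, 0, 0, 0, 0], [-0.1, 0.4, 4.1, 0, 0, 0, 0], [-0.1, 0.4, 4.1, 0, 0, 0, 0]]])

```text
t: 13.55
tcp_pos: [0.6238, -0.2777, 0.0379]
tool_rot: [0.768, 0.64, -0.0, -0.0]
force: [0.0, 0.5, -0.9]
finger_gap: 0.232
gripper_force: 118.2
```

Emit:
carry_out(targets=[[[0, 0, 0.1, 0, 0, 0, 0], [0, 0, 0.2, 0, 0, 0, 0], [0, 0, 0.2, 0, 0, 0, 0], [0, 0, 0.2, 0, 0, 0, 0]]], force=30)

```text
t: 13.88
tcp_pos: [0.6242, -0.278, 0.0366]
tool_rot: [0.768, 0.64, 0.0, 0.0]
force: [-0.4, 0.6, -1.0]
finger_gap: 0.234
gripper_force: 118.2
```

Emit:
carry_out(targets=[[[0, 0, 0, 0, 0, 0, 2.4], [0, 0, 0, 0, 0, 0, 2.8], [0, 0, 0, 0, 0, 0, 3.5], [0, 0, 0, 0, 0, 0, 5], [0, 0, 0, 0, 0, 0, 7], [0, 0, 0, 0, 0, 0, 7], [0, 0, 0, 0, 0, 0, 7]]])

```text
t: 14.47
tcp_pos: [0.6241, -0.2779, 0.0364]
tool_rot: [0.768, 0.64, 0.0, 0.0]
force: [0.4, 0.1, 0.5]
finger_gap: 0.816
gripper_force: 0.0
```

Emit:
carry_out(targets=[[[0, 0, -1, 0, 0, 0, 7], [0, 0, -3, 0, 0, 0, 7], [0, 0, -6, 0, 0, 0, 7], [0, 0, -9, 0, 0, 0, 7], [0, 0, -10.5, 0, 0, 0, 7], [0, 0, -10.5, 0, 0, 0, 7], [0, 0, -10.5, 0, 0, 0, 7]]])

```text
t: 15.05
tcp_pos: [0.6246, -0.2782, 0.143]
tool_rot: [0.768, 0.64, 0.0, 0.001]
force: [-0.7, 0.4, -1.3]
finger_gap: 0.815
gripper_force: 0.0
```

```bash
python3 - <<'E'
from h import *
i=cams.camera_info("wrist");im=cams.snapshot("wrist").astype(int);r,g,b=im[...,0],im[...,1],im[...,2]
h=(r>200)&(g>120)&(g<200)&(b<60);h[:130]=0;h[300:]=0;h[:,:190]=0;h[:,330:]=0
bl=(abs(r-b)<40)&(r>130);bl[160:]=0;bl[:,:210]=0;bl[:,310:]=0
for n,m,z in(("handle",h,.042),("blade",bl,.034)):
    u=np.argwhere(m)[:,::-1];q=onz("wrist",u,z,i);l=cv2.fitLine(np.float32(q[:,:2]),2,0,.01,.01).ravel();t=(q[:,:2]-l[2:])@l[:2]
    print(n,len(u),u.min(0),u.max(0),q.mean(0).round(4),np.degrees(np.arctan2(l[1],l[0])).round(1),np.ptp(t).round(4))
for v in(20,60,100,140):
    c=np.where(bl[v])[0];print(v,c.min(),c.max())
a=dict(np.load("pics/w2i.npz"));old=np.load("pics/w2.npy").astype(int);r,g,b=old[...,0],old[...,1],old[...,2]
bo=(abs(r-b)<40)&(r>130)
for v in(20,60,100,140):
    c=np.where(bo[v,210:310])[0]+210;print("old",v,c.min(),c.max())
print(a["T"][:3,3],i["T"][:3,3])
E
python3 lid.py | grep -v '^[01]\.'
```

```text
handle 3585 [238 155] [269 277] [ 0.6207 -0.2917  0.042 ] 79.1 0.0914
blade 5312 [236   0] [275 143] [ 0.6397 -0.1962  0.034 ] 79.2 0.0882
20 237 274
60 237 274
100 237 273
140 237 272
old 20 237 275
old 60 238 275
old 100 238 274
old 140 238 273
[ 0.63277329 -0.2112027   0.26514906] [ 0.6360056  -0.21160364  0.26794017]
15.1 gap 0.823 tq [0.01 0.03 0.  ] tip box mm [-207.4 -107.   138.7] pitch 0.0 yaw 79.6 F [-0.1 -0.4 -0.4]
scene red blob bbox [315, 142, 42, 76, 1657] poly [[328, 142], [325, 149], [330, 155], [323, 154], [315, 179], [340, 217], [356, 178]]
top red blob bbox [166, 120, 27, 70, 1122] poly [[173, 120], [171, 139], [175, 145], [173, 155], [169, 155], [166, 178], [185, 189], [192, 137]]
```

```bash
python3 -c "
from station import sign_off
print(sign_off())"
```

```text
the job is handed in; nothing more can be done
None
```

The job is handed in at about 15 s (limit 58 s): the lid stands open at about 1.75 rad and the knife lies level on its rest, released. I never moved the arm near the bottle, bowl or block, but I did not check them again, and sign-off gave no verdict.

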